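Wind down and lock a microscopy stand's stabilizer leg

ROBOT

A 6-joint arm with a two-finger parallel gripper is mounted at the origin on the work surface. World frame = base frame: x ahead of the robot, y to its left, z up, the work surface at z = 0. Lengths are in m, angles in rad, forces in N, time in s.
With the tool pointing down it reaches from about 0.3 to 0.775 m from the base axis. Payload 14.6 kg.
Tool frame: the origin (TCP) lies on the centre line of the jaws, within the pads' length; the fingertips stand 19 mm ahead of it and the grasp point (between the pads) is the TCP; z points along the fingers, x is the direction in which the jaws open and shut, and the axes are right-handed (so a half turn about z gives the same grasp; the last joint's range is limited). The gripper opens to 94 mm and grips with 3 to 60 N. Pads are 16 mm wide; open, the fingers measure 119 mm over their backs; the gripper's body (75 mm by 177 mm) begins 78 mm behind the grasp point.
Start: joints at [-1.373, 0.3, 1.521, -0, 1.321, -0.067], TCP at [0.144, -0.531, 0.2] pointing down, gripper open.
Joint ranges: [-3.03, 3.03], [-0.79, 2.21], [0.23, 2.52], [-1.04, 4.18], [0, 3.07], [-2.55, 2.55]. Speed limits (rad/s): [2.22, 2.22, 2.57, 3.14, 3.14, 3.14].

INTERFACE

Orientations are given as [roll, pitch, yaw] about the fixed x, y, z axes, in that order (R = Rz(yaw) Ry(pitch) Rx(roll)).
In Python, from station import ctrl, imaging gives the robot as it stands.
- The arm moves only by the shell command python3 -m handwheel 'ROWS' [OPENING] [FORCE]. ROWS is JSON, a list that holds one entry, the list of rows, each a list of 4 numbers: the shift along the tool's x, y, z in m, then the turn about the tool's z in rad. A call has 1 to 10 rows; each row shifts and turns the pose as measured when the row begins, along the tool's axes as they then stand; what a row does not reach is not made up. A row lasts 1/10 s, in which the tool goes at most 50 mm and 8.59 degrees, less where a joint would pass 70% of its speed; a pose out of reach is approached as far as the arm can. A call is refused whole if a number of a shift passes 0.05 or a number of a turn 0.15, either way. A call with a gripper value outside its range is refused whole. OPENING is the finger opening in m, from 0 to 0.094, set as the call begins (- or left out, the last holds). The fingers move at their own pace and stop on an object; FORCE is the grip in N (left out, the last holds). Time passes only in rows, so rows that do not move let the fingers close. It gives the time, the measured TCP pose, the force and the opening at its end, in the units of the state.
- ctrl.get_obs(): the state, without advancing time (a new reading comes with each control period).
- imaging.camera(name): name is "side" or "top" or "wrist"; returns the picture (420x560x3 uint8, red, green, blue); there is no depth.
- imaging.camera_model(name): a dict with "camera_matrix" (3x3 intrinsics, pixels), "k1" (the pictures are not rectified: a ray, as slopes to the right and down, at radius r is drawn at 1 + k1 r^2 times it, then the intrinsics apply), "position" and "attitude" of the camera in the world. Camera axes: x right, y up, looking along -z (the intrinsics and any distortion apply to the point x, -y, -z); pixel columns grow to the right and rows downward; lengths in m; the calibration is good to about 2 mm. A picture is of the moment at which its call begins: read the wrist's pose just before it. camera_model takes no time and is no camera call; for the wrist camera it gives the pose at the moment of the call.
- ctrl.hand_in(): hands the job in, once; it reports no verdict.
The state is a dict: "time_s": time; "qpos": joint angles; "joint_vel": joint speeds; "tau": joint torques, N m; "ee_pos": TCP position; "eef_rot": TCP orientation; "force": force on the tool from outside, world axes, zero at the start; "moment": the same for the moment, N m; "grip_width": finger opening in m.
Only numpy, scipy, OpenCV 4.12 (cv2) and the standard library are available. Lean on these libraries where they do the work, as an engineer would, in place of code of your own. Each camera call takes 0.05 s, during which the arm holds its last target. There are 200 camera calls.

TASK

Steady the micromanipulator stand: wind the red-knobbed crank clockwise until the leg's foot meets the pad under it, felt as the crank growing heavier, then about a quarter turn more so that the foot bears firmly, never as much as half a turn more. Only then swing the blue clamp lever clockwise fully over to its stop to lock the leg, and let go. Leave the bottle and the dish where they are.

Things in the scene. Friction and masses are not known exactly. Their poses are not given: they have to be found in the camera images.
- stand: Fixed low instrument stand. Origin on the bench (z = 0) under the stabilizer leg's axis, z up. The platform, a 230 x 260 mm aluminium plate (top at 66 mm), lies on the stand's +y side, 100 to 360 mm from the leg axis; a manipulator on a post, 254 mm tall, stands on it at x = +95, y = +310 mm.
- leg_axis (a point): On the leg's axis, 200 mm above the bench, on the crank's hub. Below it is the white gear head, 48 to 58 mm across, 104 to 176 mm above the bench. Winding in the air takes a steady 0.36 N m, about 7 N along the path at the knob, at any speed a hand would use.
- crank (a joint): Crank angle, rad, grows clockwise seen from above; clockwise lowers the leg 36 mm a turn. At 0 the arm points to the stand's -x; starts at 0 to 1.5. Past first touch the foot's spring (4 N/mm) adds 0.46 N at the knob per mm of leg travel (10 degrees): a quarter turn past touch is some 36 N on the foot, 4 N more at the knob. Stays where it is left.
- crank_knob (a point): Middle of the red knob standing upright on the crank arm's end, 50 mm from the leg axis: 22 mm in diameter, from 198 to 244 mm above the bench; this point is 222 mm above it. The knob spins freely on its pin, so a gripper can carry it round without turning. Can be taken from above.
- leg: Inner steel tube, 32 mm in diameter, with a sprung black rubber foot 48 mm wide. Origin: centre of the unloaded foot's underside (66 mm above the bench at crank angle 0). It comes down on a loose steel pad, 60 mm wide, 8 mm thick, on a grey 90 mm block. The pad's top lies 18 to 48 mm above the bench, different each time and not measured.
- lock (a joint): Clamp lever's angle, rad, clockwise from above about an upright pivot: at 0 the lever points to the stand's -x, at 1.4 it is fully over at its stop (locked), pointing nearly to +y. Starts at 0 to 0.3. Stiff: about 2 N at the handle; stays where it is left.
- lock_handle (a point): Middle of the grip of the blue upright handle pin on the lever's end, 60 mm from the pivot: 16 mm in diameter, from 113 to 158 mm above the bench; this point is 143 mm above the bench. It is fixed to the lever and turns with it.
- lock_pivot (a point): Point on the lever's pivot axis, 143 mm above the bench, at x = 0, y = +170 mm of the stand.
- bottle: Amber bottle, 56 mm in diameter, 110 mm tall, loose on the bench near the leg, on the side away from the platform. Origin: centre of its underside.
- dish: Loose glass dish, 84 mm across, 16 mm high, on the platform. Origin: centre of its underside.

How it is judged:
By the outcome, as a careful person would: the job done as asked, in the order asked, and still so for the second after the job is handed in, with the robot touching nothing.
It also fails if it takes over 72 s, if anything falls off the work surface, if the arm or the gripper's body presses on something with over 40 N, if the wrist force passes 120 N, or if a joint passes its speed limit or range.

## Working session

There is one attempt and no reset: what is moved stays moved. The work goes in short steps, Python scripts to look and compute and a shell command to move; the robot and the scene stay as the last step left them, time stands still between calls to the robot, and variables do not carry over. Pictures are saved under pics/ and viewed, about 8 in all and at most 12, crops included, and the job is handed in when it is done.

```bash
mkdir -p pics; ls
python3 - <<'E'
from station import ctrl, imaging
import cv2,numpy as np
o=ctrl.get_obs(); print({k:np.round(v,3).tolist() for k,v in o.items()})
for n in("side","top"):
    cv2.imwrite(f"pics/{n}0.png",imaging.camera(n)[:,:,::-1]); print(n,imaging.camera_model(n))
E
```

```text
pics
{'time_s': 0.0, 'qpos': [-1.373, 0.3, 1.522, 0.0, 1.321, -0.067], 'joint_vel': [0.0, 0.001, 0.0, 0.0, -0.001, 0.001], 'tau': [0.004, -53.18, -35.273, 0.071, 0.024, -0.0], 'ee_pos': [0.144, -0.531, 0.199], 'eef_rot': [-3.142, 0.001, -1.306], 'force': [-0.601, 0.309, -0.671], 'moment': [-0.033, -0.011, -0.01], 'grip_width': 0.094}
side {'camera_matrix': array([[452.91054486,   0.        , 283.3321037 ],
       [  0.        , 452.91054486, 210.24066212],
       [  0.        ,   0.        ,   1.        ]]), 'k1': -0.115611403372813, 'position': array([0.2671348 , 0.65466403, 0.86404978]), 'attitude': array([ 0.73263866,  0.01281782, -2.65114925])}
top {'camera_matrix': array([[527.05546135,   0.        , 272.98338582],
       [  0.        , 527.05546135, 219.56816381],
       [  0.        ,   0.        ,   1.        ]]), 'k1': -0.06571355565662419, 'position': array([0.39100658, 0.0775555 , 1.28913947]), 'attitude': array([ 0.1494226 ,  0.00371008, -1.59982902])}
```

View pics/top0.png

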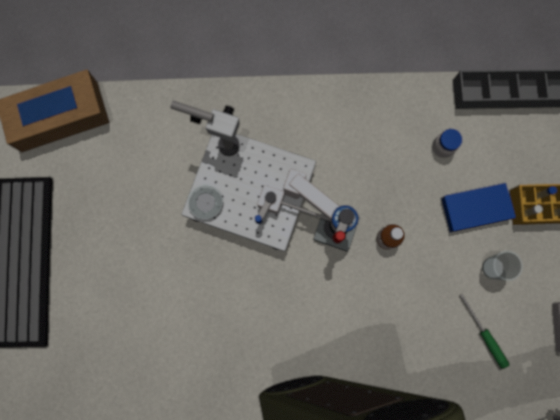

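View pics/side0.png

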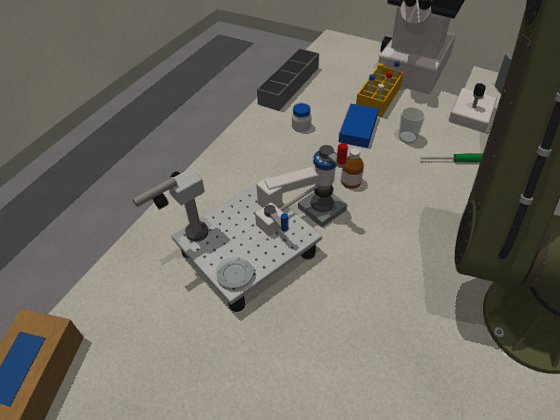

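The top view shows the red knob near (340,236), the hub near (345,215), the blue handle near (258,219) and its pivot near (270,198). The bottle is at (392,236). I'll enlarge both pictures.

Run:
```python
import cv2,numpy as np
a=cv2.imread("pics/top0.png")[120:270,170:420]; b=cv2.imread("pics/side0.png")[130:280,220:390]
cv2.imwrite("pics/crop0.png",np.hstack([cv2.resize(a,None,fx=3,fy=3,interpolation=cv2.INTER_CUBIC)]))
cv2.imwrite("pics/crop1.png",cv2.resize(b,None,fx=4,fy=4,interpolation=cv2.INTER_CUBIC))
```

```text
(no output)
```

View pics/crop0.png

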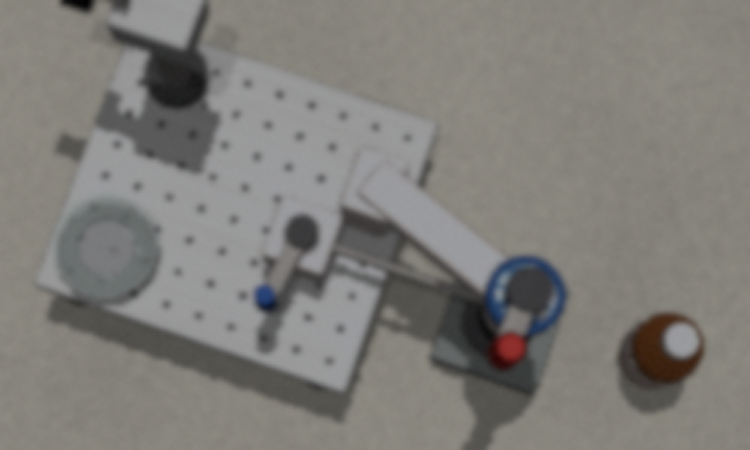

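View pics/crop1.png

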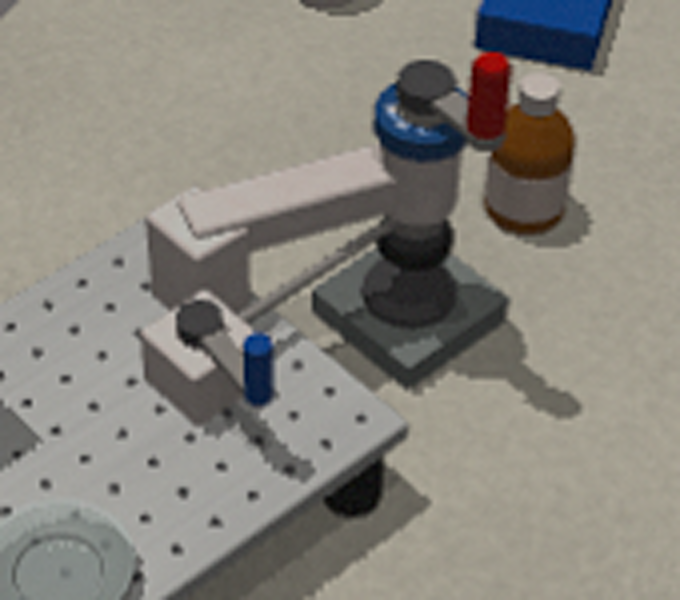

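```bash
cat > h.py <<'E'
import numpy as np
from station import ctrl, imaging
from scipy.spatial.transform import Rotation as R
def proj(m,p):
    R_=R.from_euler('xyz',m['attitude']).as_matrix()
    c=(np.atleast_2d(p)-m['position'])@R_
    s=np.c_[c[:,0],-c[:,1]]/(-c[:,2:]); s*=1+m['k1']*(s**2).sum(1,keepdims=True)
    K=m['camera_matrix']; return s@K[:2,:2].T+K[:2,2]
E
python3 - <<'E'
from h import *
from scipy.optimize import least_squares
T=imaging.camera_model('top');S=imaging.camera_model('side')
ct=lambda x,y:((x+.5)/3-.5+170,(y+.5)/3-.5+120)
cs=lambda x,y:((x+.5)/4-.5+220,(y+.5)/4-.5+130)
# knobtop, handletop, hubcap, pivotcap, 3 corners
t=np.array([ct(513,344),ct(265,296),ct(531,288),ct(302,231),ct(437,123),ct(348,390),ct(38,286)])
s=np.array([cs(491,62),cs(258,342),cs(428,77),cs(199,316),cs(406,428)])
def pts(q):
    x,y,w,c,l,hz,pz=q
    P=np.array([[-.05*np.cos(c),.05*np.sin(c),.244],[-.06*np.cos(l),.17+.06*np.sin(l),.158],[0,0,hz],[0,.17,pz],[.115,.1,.066],[-.115,.1,.066],[-.115,.36,.066]])
    r=R.from_euler('z',w); return r.apply(P)+[x,y,0]
def f(q):
    P=pts(q); return np.r_[(proj(T,P)-t).ravel(),(proj(S,P[[0,1,2,3,5]])-s).ravel()]
best=min((least_squares(f,[.4,-.05,w,.5,.1,.21,.15],loss='soft_l1') for w in np.arange(0,6.28,.7)),key=lambda r:r.cost)
q=best.x; print('x y yaw crank lock hz pz',q.round(4)); print(f(q).reshape(-1,2).round(1).tolist())
P=pts(q);print(P.round(4).tolist())
for i,n in enumerate(['knob','handle','hub','piv']):
    g=lambda p:np.r_[proj(T,p)[0]-t[i],proj(S,p)[0]-s[i]]
    r=least_squares(g,P[i]);print(n,r.x.round(4),r.fun.round(1))
# bottle cap
r=least_squares(lambda p:np.r_[proj(T,p)[0]-ct(682,340),proj(S,p)[0]-cs(540,85)],[.35,-.15,.11]);print('bottle',r.x,r.fun)
E
```

```text
x y yaw crank lock hz pz [ 0.5594 -0.0792  5.9019  0.0734  0.1139  0.1973  0.1181]
[[-0.1, 0.0], [0.9, -2.2], [0.6, -0.1], [1.1, -1.2], [0.5, 4.5], [-2.9, 5.9], [-3.3, 2.5], [-0.2, -0.7], [-0.8, -1.4], [-0.6, 0.1], [-0.8, 0.3], [4.7, 1.5]]
[[0.5145, -0.0572, 0.244], [0.5699, 0.1071, 0.158], [0.5594, -0.0792, 0.1973], [0.6227, 0.0786, 0.1181], [0.7034, -0.0291, 0.066], [0.4899, 0.0564, 0.066], [0.5866, 0.2978, 0.066]]
knob [ 0.5145 -0.0578  0.2417] [ 0.   0.1 -0.2 -0. ]
handle [0.5658 0.1095 0.1578] [-0.1 -0.3  0.3  0.1]
hub [ 0.5582 -0.0779  0.1992] [ 0.1  0.3 -0.3 -0.1]
piv [0.6189 0.0813 0.1234] [-0. -0.  0.  0.]
bottle [ 0.52977785 -0.20253469  0.10974899] [-0.01977381 -0.06783624  0.07785176  0.01600332]
```

Hub to pivot measures 0.170 m, knob radius 0.048 m and lever 0.060 m, so the points agree with the given sizes. Only the plate corners fit poorly, so I won't use them. Crank ≈ 0.07 rad and lock ≈ 0.12 rad. Next I go above the knob with tool yaw at -90°, which makes world dx = -ty and dy = -tx.

```bash
python3 -m handwheel '[[[0,0,-0.05,0.1325],[0,0,-0.05,0.1325]]]' 0.06 40
python3 -m handwheel '[[[-0.036,-0.028,0,0],[-0.036,-0.028,0,0],[-0.036,-0.028,0,0],[-0.036,-0.028,0,0],[-0.036,-0.028,0,0],[-0.036,-0.028,0,0],[-0.036,-0.028,0,0],[-0.036,-0.028,0,0],[-0.036,-0.028,0,0],[-0.036,-0.028,0,0]]]'
```

```text
time_s: 0.3
ee_pos: [0.1434, -0.5285, 0.2947]
eef_rot: [3.139, 0.014, -1.577]
force: [-0.1, -0.2, 0.3]
grip_width: 0.0813
time_s: 1.3
ee_pos: [0.4342, -0.1625, 0.302]
eef_rot: [3.14, 0.006, -1.591]
force: [0.5, -0.5, 0.8]
grip_width: 0.0604
```

```bash
python3 -m handwheel '[[[-0.034,-0.026,0,0],[-0.034,-0.026,0,0],[-0.034,-0.026,0,-0.02],[0,0,0,0]]]'
python3 - <<'E'
from h import *
import cv2
m=imaging.camera_model('wrist');o=ctrl.get_obs();im=imaging.camera('wrist')
cv2.imwrite('pics/w1.png',im[:,:,::-1]);print(m,o['ee_pos'])
print(proj(m,[[.5145,-.0578,.244],[.5582,-.0779,.2]]))
E
```

```text
time_s: 1.7
ee_pos: [0.5183, -0.0529, 0.301]
eef_rot: [3.138, 0.007, -1.565]
force: [-0.5, -0.1, -0.1]
grip_width: 0.0597
{'camera_matrix': array([[355.50259037,   0.        , 280.97447524],
       [  0.        , 355.50259037, 210.01677837],
       [  0.        ,   0.        ,   1.        ]]), 'k1': -0.07725534422256086, 'position': array([ 0.58606576, -0.0553636 ,  0.48576627]), 'attitude': array([-0.23946833,  0.00694133, -1.56476665])} [ 0.51825845 -0.05293676  0.30102966]
[[286.17268629 227.2328082 ]
 [311.3808446  159.39666638]]
```

View pics/w1.png

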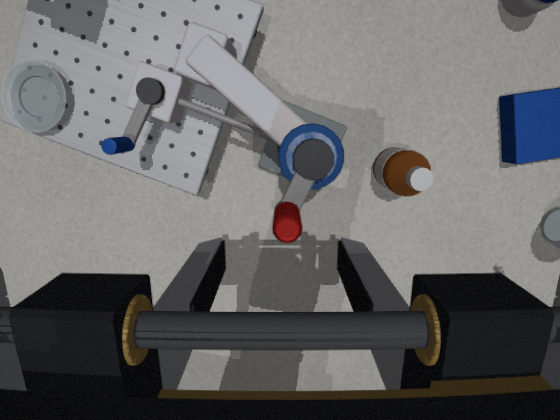

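The knob top is at (287,229) and the hub at (313,158), against predictions of (286,227) and (311,159), which is good agreement. I'll correct, descend and grip.

```bash
python3 -m handwheel '[[[0.005,0.004,0.02,0],[0,0,0.03,0],[0,0,0.023,0],[0,0,0,0]]]'
python3 -m handwheel '[[[0,0,0,0],[0,0,0,0],[0,0,0,0],[0,0,0,0],[0,0,0,0]]]' 0.0 50
```

```text
time_s: 2.15
ee_pos: [0.5111, -0.0621, 0.226]
eef_rot: [3.138, 0.006, -1.569]
force: [-0.6, -0.4, 0.5]
grip_width: 0.0599
time_s: 2.65
ee_pos: [0.5112, -0.0624, 0.2299]
eef_rot: [-3.142, 0.008, -1.571]
force: [-0.8, 8.5, -6.0]
grip_width: 0.0238
```

```bash
cat > plan.py <<'E'
import sys
from h import *
hub=np.array([.558,-.079]); r=.05
def plan(step,n,lead=0):
    o=ctrl.get_obs(); p=o['ee_pos'][:2]; psi=o['eef_rot'][2]; d=p-hub
    th=np.arctan2(d[1],d[0]); c=np.degrees(np.pi-.364-th)%360; F=o['force'][:2]
    u=d/np.hypot(*d); t=np.array([u[1],-u[0]])
    print(f"t {o['time_s']:.2f} c={c:.1f}deg rad={np.hypot(*d)*1e3:.1f}mm z={o['ee_pos'][2]:.4f} yaw={psi:.3f} Ft={F@t:.2f} Fr={F@u:.2f} Fz={o['force'][2]:.1f} grip={o['grip_width']:.4f}")
    rows=[]
    for i in range(n):
        th2=th-np.radians(step); q=hub+r*np.array([np.cos(th2),np.sin(th2)]); D=q-p
        rows.append([round(-D[1],4),round(-D[0],4)]); p,th=q,th2
    print(rows)
if __name__=='__main__': plan(float(sys.argv[1]),int(sys.argv[2]))
E
python3 plan.py 10 3
python3 -m handwheel '[[[0,0,0,0],[0,0,0,0],[0,0,0,0]]]'
python3 plan.py 10 8
```

```text
t 2.65 c=358.7deg rad=49.7mm z=0.2299 yaw=-1.571 Ft=7.77 Fr=3.60 Fz=-6.0 grip=0.0238
[[np.float64(-0.008), np.float64(-0.0033)], [np.float64(-0.0072), np.float64(-0.0049)], [np.float64(-0.0062), np.float64(-0.0061)]]
time_s: 2.95
ee_pos: [0.511, -0.0618, 0.2298]
eef_rot: [3.141, 0.009, -1.57]
force: [0.8, 0.8, -5.2]
grip_width: 0.0194
t 2.95 c=359.3deg rad=50.0mm z=0.2298 yaw=-1.570 Ft=1.05 Fr=-0.48 Fz=-5.2 grip=0.0194
[[np.float64(-0.0079), np.float64(-0.0037)], [np.float64(-0.0071), np.float64(-0.005)], [np.float64(-0.0061), np.float64(-0.0062)], [np.float64(-0.005), np.float64(-0.0072)], [np.float64(-0.0037), np.float64(-0.0079)], [np.float64(-0.0022), np.float64(-0.0084)], [np.float64(-0.0007), np.float64(-0.0087)], [np.float64(0.0008), np.float64(-0.0087)]]
```

Run:
```python
from h import *
import cv2
im=imaging.camera('wrist')[130:350,150:430]
cv2.imwrite('pics/w2.png',cv2.resize(im[:,:,::-1],None,fx=2.5,fy=2.5));print(ctrl.get_obs()['grip_width'])
m=imaging.camera_model('wrist');print((proj(m,[[.511,-.0618,.244]])-[150,130])*2.5)
```

```text
0.01949854353204203
[[319.46363264 323.90587723]]
```

View pics/w2.png

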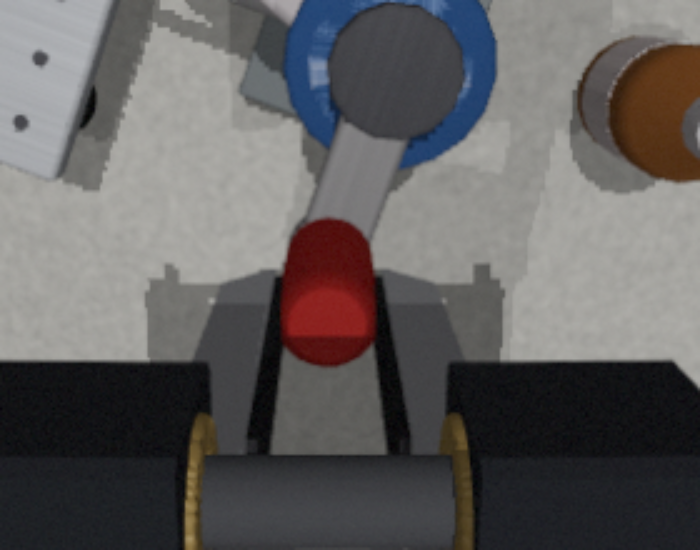

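The knob is between the pads, with its top near (329,330) in the crop, so it is held. I start winding in 10° rows.

```bash
sed -i 's/round(\(-D\[.\]\),4)/round(float(\1),4)/g' plan.py
python3 -m handwheel '[[[-0.008,-0.0036,0,0],[-0.007,-0.005,0,0],[-0.006,-0.0062,0,0]]]'
python3 plan.py 10 8
```

```text
time_s: 3.3
ee_pos: [0.5237, -0.0424, 0.2298]
eef_rot: [3.134, 0.005, -1.573]
force: [-8.6, -1.0, -0.7]
grip_width: 0.0193
t 3.30 c=26.0deg rad=50.2mm z=0.2298 yaw=-1.573 Ft=-6.96 Fr=5.08 Fz=-0.7 grip=0.0193
[[-0.0053, -0.007], [-0.0041, -0.0077], [-0.0027, -0.0083], [-0.0012, -0.0086], [0.0003, -0.0087], [0.0018, -0.0085], [0.0032, -0.0081], [0.0046, -0.0074]]
```

```bash
python3 -m handwheel '[[[-0.0053,-0.007,0,0],[-0.004,-0.0077,0,0],[-0.0027,-0.0083,0,0],[-0.0012,-0.0086,0,0]]]' >/dev/null; python3 plan.py 10 1
python3 -m handwheel '[[[0.0003,-0.0087,0,0],[0.0018,-0.0085,0,0],[0.0032,-0.0081,0,0]]]' >/dev/null
python3 plan.py 10 9
```

```text
t 3.70 c=63.3deg rad=50.9mm z=0.2298 yaw=-1.573 Ft=-7.43 Fr=1.48 Fz=0.5 grip=0.0196
[[0.0008, -0.0088]]
t 4.00 c=91.3deg rad=51.0mm z=0.2297 yaw=-1.572 Ft=-7.32 Fr=0.64 Fz=-0.1 grip=0.0200
[[0.0049, -0.0074], [0.0053, -0.0069], [0.0064, -0.0059], [0.0073, -0.0047], [0.008, -0.0034], [0.0085, -0.0019], [0.0087, -0.0004], [0.0086, 0.0011], [0.0083, 0.0026]]
```

```bash
python3 -m handwheel '[[[0.0045,-0.0074,0,0],[0.0053,-0.0069,0,0],[0.0064,-0.0059,0,0],[0.0073,-0.0047,0,0]]]' >/dev/null; python3 plan.py 10 1
python3 -m handwheel '[[[0.008,-0.0034,0,0],[0.0085,-0.0019,0,0],[0.0087,-0.0004,0,0]]]' >/dev/null
python3 plan.py 10 9
```

```text
t 4.40 c=128.0deg rad=50.8mm z=0.2297 yaw=-1.570 Ft=-7.26 Fr=-2.18 Fz=0.6 grip=0.0199
[[0.0082, -0.0032]]
t 4.70 c=155.1deg rad=50.0mm z=0.2298 yaw=-1.568 Ft=-6.69 Fr=0.96 Fz=-2.8 grip=0.0195
[[0.0087, 0.0001], [0.0086, 0.0017], [0.0081, 0.0031], [0.0075, 0.0045], [0.0066, 0.0057], [0.0055, 0.0068], [0.0042, 0.0076], [0.0028, 0.0082], [0.0014, 0.0086]]
```

```bash
python3 -m handwheel '[[[0.0087,0.0001,0,0],[0.0086,0.0017,0,0]]]' >/dev/null; python3 plan.py 10 1
python3 -m handwheel '[[[0.0081,0.0031,0,0],[0.0075,0.0045,0,0]]]' >/dev/null; python3 plan.py 10 6
```

```text
t 4.90 c=173.0deg rad=50.0mm z=0.2297 yaw=-1.566 Ft=-7.08 Fr=-2.84 Fz=-2.5 grip=0.0197
[[0.0083, 0.0028]]
t 5.10 c=191.0deg rad=49.4mm z=0.2298 yaw=-1.565 Ft=-6.69 Fr=0.08 Fz=-5.5 grip=0.0195
[[0.0073, 0.0047], [0.006, 0.0064], [0.0048, 0.0073], [0.0034, 0.008], [0.002, 0.0085], [0.0005, 0.0087]]
```

```bash
python3 -m handwheel '[[[0.0066,0.0057,0,0],[0.0055,0.0068,0,0]]]' >/dev/null; python3 plan.py 10 6
```

```text
t 5.30 c=209.7deg rad=48.9mm z=0.2299 yaw=-1.564 Ft=-6.95 Fr=3.50 Fz=-7.1 grip=0.0193
[[0.0057, 0.0065], [0.0036, 0.0079], [0.0022, 0.0084], [0.0007, 0.0087], [-0.0008, 0.0087], [-0.0023, 0.0084]]
```

```bash
python3 -m handwheel '[[[0.0052,0.0068,0,0],[0.0036,0.0079,0,0]]]' >/dev/null; python3 plan.py 10 1
python3 -m handwheel '[[[0.0022,0.0084,0,0],[0.0007,0.0087,0,0]]]' >/dev/null; python3 plan.py 10 6
```

```text
t 5.50 c=228.2deg rad=49.1mm z=0.2298 yaw=-1.563 Ft=-7.18 Fr=-1.13 Fz=-5.5 grip=0.0196
[[0.0032, 0.0081]]
t 5.70 c=247.3deg rad=48.9mm z=0.2299 yaw=-1.563 Ft=-6.16 Fr=-0.44 Fz=-6.7 grip=0.0199
[[0.0006, 0.0087], [-0.002, 0.0085], [-0.0034, 0.008], [-0.0048, 0.0073], [-0.006, 0.0064], [-0.007, 0.0052]]
```

```bash
python3 -m handwheel '[[[-0.0002,0.0087,0,0],[-0.002,0.0085,0,0]]]' >/dev/null; python3 plan.py 10 1
python3 -m handwheel '[[[-0.0034,0.008,0,0],[-0.0048,0.0073,0,0]]]' >/dev/null; python3 plan.py 10 6
```

```text
t 5.90 c=266.5deg rad=49.1mm z=0.2299 yaw=-1.563 Ft=-7.46 Fr=-2.73 Fz=-8.2 grip=0.0193
[[-0.0024, 0.0083]]
t 6.10 c=285.7deg rad=49.1mm z=0.2299 yaw=-1.564 Ft=-6.82 Fr=-1.47 Fz=-9.5 grip=0.0198
[[-0.0051, 0.0071], [-0.0068, 0.0054], [-0.0077, 0.0042], [-0.0083, 0.0028], [-0.0086, 0.0013], [-0.0087, -0.0002]]
```

```bash
python3 -m handwheel '[[[-0.0055,0.0069,0.0003,0],[-0.0068,0.0054,0.0003,0]]]' >/dev/null; python3 plan.py 10 1
python3 -m handwheel '[[[-0.0077,0.0042,0,0],[-0.0083,0.0028,0,0]]]' >/dev/null; python3 plan.py 10 6
```

```text
t 6.30 c=304.5deg rad=49.4mm z=0.2298 yaw=-1.565 Ft=-7.03 Fr=-2.65 Fz=-6.0 grip=0.0197
[[-0.0072, 0.0048]]
t 6.50 c=323.3deg rad=49.4mm z=0.2299 yaw=-1.566 Ft=-7.30 Fr=-0.04 Fz=-8.2 grip=0.0195
[[-0.0084, 0.0022], [-0.0087, 0.0001], [-0.0086, -0.0014], [-0.0082, -0.0029], [-0.0076, -0.0042], [-0.0068, -0.0055]]
```

```bash
python3 -m handwheel '[[[-0.0086,0.0016,0.0003,0],[-0.0087,0.0001,0.0003,0]]]' >/dev/null; python3 plan.py 10 1
python3 -m handwheel '[[[-0.0086,-0.0014,0.0003,0],[-0.0082,-0.0029,0.0003,0]]]' >/dev/null; python3 plan.py 10 6
```

```text
t 6.70 c=341.6deg rad=49.6mm z=0.2298 yaw=-1.568 Ft=-7.14 Fr=1.53 Fz=-2.9 grip=0.0198
[[-0.0087, -0.0008]]
t 6.90 c=0.0deg rad=49.7mm z=0.2298 yaw=-1.569 Ft=-8.23 Fr=5.04 Fz=0.4 grip=0.0191
[[-0.0079, -0.0036], [-0.0071, -0.0051], [-0.0061, -0.0063], [-0.0049, -0.0072], [-0.0036, -0.008], [-0.0021, -0.0085]]
```

```bash
python3 -m handwheel '[[[-0.0079,-0.0036,0,0]]]' >/dev/null; python3 plan.py 10 1
python3 -m handwheel '[[[-0.0071,-0.0051,0,0]]]' >/dev/null; python3 plan.py 10 6
```

```text
t 7.00 c=9.1deg rad=50.2mm z=0.2299 yaw=-1.570 Ft=-7.23 Fr=-0.75 Fz=-4.2 grip=0.0197
[[-0.007, -0.0052]]
t 7.10 c=18.3deg rad=50.3mm z=0.2298 yaw=-1.571 Ft=-7.58 Fr=0.64 Fz=-3.7 grip=0.0195
[[-0.006, -0.0063], [-0.0051, -0.0071], [-0.0038, -0.0078], [-0.0024, -0.0084], [-0.0009, -0.0087], [0.0006, -0.0087]]
```

```bash
python3 -m handwheel '[[[-0.006,-0.0063,0,0]]]' >/dev/null; python3 plan.py 10 1
python3 -m handwheel '[[[-0.005,-0.0072,0,0]]]' >/dev/null; python3 plan.py 10 1
python3 -m handwheel '[[[-0.0038,-0.0078,0,0]]]' >/dev/null; python3 plan.py 10 6
```

```text
t 7.20 c=27.4deg rad=50.3mm z=0.2298 yaw=-1.571 Ft=-8.92 Fr=3.83 Fz=-0.5 grip=0.0192
[[-0.005, -0.0072]]
t 7.30 c=36.6deg rad=50.5mm z=0.2297 yaw=-1.571 Ft=-8.85 Fr=3.78 Fz=0.7 grip=0.0195
[[-0.0036, -0.008]]
t 7.40 c=45.7deg rad=50.7mm z=0.2297 yaw=-1.572 Ft=-8.99 Fr=1.79 Fz=0.5 grip=0.0195
[[-0.0021, -0.0085], [-0.0013, -0.0086], [0.0002, -0.0087], [0.0017, -0.0085], [0.0032, -0.0081], [0.0046, -0.0074]]
```

```bash
python3 -m handwheel '[[[-0.0022,-0.0084,0,0]]]' >/dev/null; python3 plan.py 10 1
python3 -m handwheel '[[[-0.0008,-0.0087,0,0]]]' >/dev/null; python3 plan.py 10 1
python3 -m handwheel '[[[0.0007,-0.0087,0,0]]]' >/dev/null; python3 plan.py 10 6
python3 - <<'E'
from h import *
import cv2
im=imaging.camera('side')[150:230,290:370]
cv2.imwrite('pics/s2.png',cv2.resize(im[:,:,::-1],None,fx=6,fy=6,interpolation=cv2.INTER_CUBIC))
E
```

```text
t 7.50 c=54.8deg rad=50.7mm z=0.2297 yaw=-1.572 Ft=-8.87 Fr=3.42 Fz=2.3 grip=0.0198
[[-0.0007, -0.0088]]
t 7.60 c=63.8deg rad=50.8mm z=0.2297 yaw=-1.571 Ft=-10.91 Fr=3.83 Fz=0.8 grip=0.0195
[[0.0008, -0.0088]]
t 7.70 c=72.8deg rad=50.9mm z=0.2297 yaw=-1.571 Ft=-10.03 Fr=3.04 Fz=2.2 grip=0.0193
[[0.0022, -0.0086], [0.0028, -0.0083], [0.0042, -0.0076], [0.0054, -0.0068], [0.0065, -0.0058], [0.0074, -0.0045]]
```

View pics/s2.png

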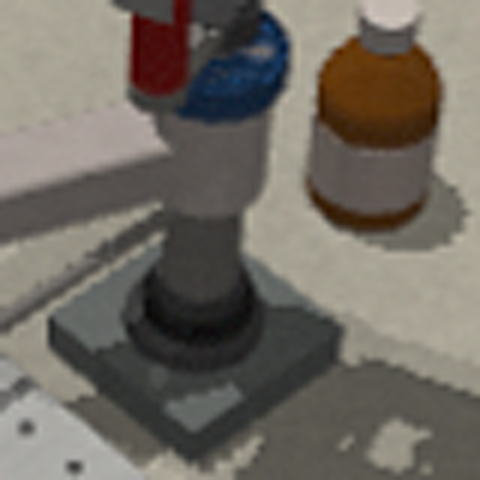

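The foot rests on the pad in the crop, around (195,340). The force fit with slope 0.046 N/deg and a 7.1–7.4 N baseline puts first touch at about 360–370°. The crank is at 433°, so I aim for about 456°.

```bash
python3 -m handwheel '[[[0.0019,-0.0086,0,0]]]' >/dev/null; python3 plan.py 10 1
python3 -m handwheel '[[[0.0034,-0.0081,0,0]]]' >/dev/null; python3 plan.py 6 1
```

```text
t 7.85 c=82.5deg rad=51.0mm z=0.2297 yaw=-1.570 Ft=-11.03 Fr=0.83 Fz=1.8 grip=0.0192
[[0.0038, -0.008]]
t 7.95 c=91.4deg rad=51.0mm z=0.2297 yaw=-1.570 Ft=-11.45 Fr=1.12 Fz=1.4 grip=0.0194
[[0.0031, -0.0044]]
```

```bash
python3 -m handwheel '[[[0.0028,-0.0048,0,0]]]' >/dev/null; python3 plan.py 8 1
python3 -m handwheel '[[[0,0,0,0],[0,0,0,0]]]' >/dev/null; python3 plan.py 10 1
python3 - <<'E'
import numpy as np
from scipy.optimize import curve_fit
c=np.array([26,63.3,91.3,128,155.1,173,191,209.7,228.2,247.3,266.5,285.7,304.5,323.3,341.6,360,369.1,378.3,387.4,396.6,405.7,414.8,423.8,432.8])
f=np.array([6.96,7.43,7.32,7.26,6.69,7.08,6.69,6.95,7.18,6.16,7.46,6.82,7.03,7.3,7.14,8.23,7.23,7.58,8.92,8.85,8.99,8.87,10.91,10.03])
p,v=curve_fit(lambda c,b,t:b+.046*np.maximum(c-t,0),c,f,[7,365]);print(p,np.sqrt(np.diag(v)))
E
```

```text
t 8.05 c=96.6deg rad=51.0mm z=0.2297 yaw=-1.569 Ft=-11.52 Fr=0.05 Fz=2.0 grip=0.0194
[[0.0045, -0.0055]]
t 8.25 c=96.4deg rad=51.0mm z=0.2298 yaw=-1.570 Ft=-1.36 Fr=-1.30 Fz=-2.1 grip=0.0198
[[0.0055, -0.0069]]
[  7.10625    361.57880437] [0.11952769 4.50060956]
```

The fit puts touch at 362±5°, and the crank is now at 456°, about 95° past it. The force rise of 4.4 N says the same. I'll let go, lift, and go above the lever handle.

```bash
python3 -m handwheel '[[[0,0,0,0],[0,0,0,0],[0,0,0,0],[0,0,0,0]]]' 0.06 15
python3 -m handwheel '[[[0,0,-0.03,0],[0,0,-0.03,0],[0,0,-0.015,0]]]' 0.045
python3 -m handwheel '[[[-0.036,0.005,0,0],[-0.036,0.005,0,0],[-0.036,0.005,0,0],[-0.03,0,0,0],[0,0,0,0]]]'
python3 - <<'E'
from h import *
import cv2
from scipy.optimize import least_squares
m=imaging.camera_model('wrist');o=ctrl.get_obs();im=imaging.camera('wrist')
cv2.imwrite('pics/w3.png',im[:,:,::-1]);print(o['ee_pos'],o['eef_rot'],m['position'],m['attitude'])
print(proj(m,[[.5658,.1095,.158],[.6189,.0813,.1234]]))
T=imaging.camera_model('top')
for px in[(213,133),(236,136),(238,115)]:
    r=least_squares(lambda q:proj(T,[q[0],q[1],.254])[0]-px,[.7,.17]);print('head',r.x)
E
```

```text
time_s: 8.65
ee_pos: [0.5822, -0.0337, 0.2312]
eef_rot: [3.107, 0.004, -1.57]
force: [0.5, 0.2, 0.4]
grip_width: 0.048
time_s: 8.95
ee_pos: [0.584, -0.034, 0.3062]
eef_rot: [3.103, 0.004, -1.57]
force: [0.2, -0.4, -0.5]
grip_width: 0.0449
time_s: 9.45
ee_pos: [0.5691, 0.1076, 0.3107]
eef_rot: [3.108, 0.004, -1.573]
force: [0.0, -0.1, -0.4]
grip_width: 0.0448
[0.56913293 0.10763433 0.31068576] [ 3.10835305  0.00413897 -1.57322844] [0.64242563 0.10525949 0.49328766] [-0.26949063  0.00393133 -1.57259895]
[[278.09428827 194.08227689]
 [305.83174105 135.98119683]]
head [0.72928366 0.19416785]
head [0.72139756 0.14725944]
head [0.76612068 0.14238889]
```

View pics/w3.png

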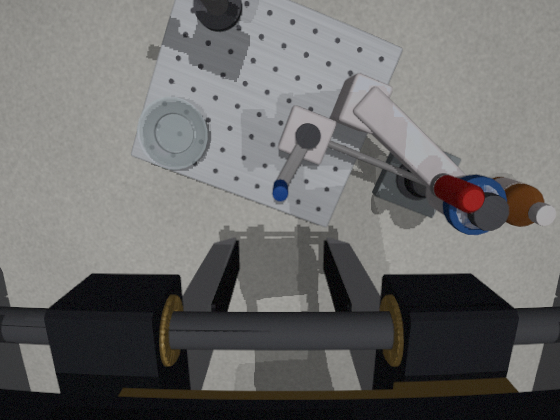

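The handle top is at (280,192) and the pivot at (308,135), against predictions of (278,194) and (306,136), so I'll descend on it. The manipulator head's nearest corner is at x ≈ 0.72, clear of the gripper body.

```bash
python3 -m handwheel '[[[-0.001,-0.002,0.04,0],[0,0,0.04,0],[0,0,0.04,0],[0,0,0.03,0],[0,0,0.01,0],[0,0,0,0]]]'
python3 -m handwheel '[[[0,0,0,0],[0,0,0,0],[0,0,0,0],[0,0,0,0],[0,0,0,0]]]' 0 15
```

```text
time_s: 10.1
ee_pos: [0.5674, 0.1021, 0.1473]
eef_rot: [3.113, 0.003, -1.578]
force: [0.8, 0.4, -0.7]
grip_width: 0.0451
time_s: 10.6
ee_pos: [0.5694, 0.1021, 0.1527]
eef_rot: [3.12, 0.005, -1.578]
force: [0.3, -0.0, 0.3]
grip_width: 0.0087
```

```bash
python3 -m handwheel '[[[0,0,0,0]]]'
python3 - <<'E'
from h import *
import cv2
m=imaging.camera_model('wrist');o=ctrl.get_obs();im=imaging.camera('wrist')[120:360,150:430]
cv2.imwrite('pics/w4.png',cv2.resize(im[:,:,::-1],None,fx=2.5,fy=2.5))
print(o['ee_pos'],o['grip_width'],(proj(m,[[.5658,.1095,.158],[.6189,.0813,.1234]])-[150,120])*2.5)
E
```

```text
time_s: 10.7
ee_pos: [0.5697, 0.102, 0.1532]
eef_rot: [3.121, 0.005, -1.578]
force: [0.2, -0.2, 0.1]
grip_width: 0.0011
[0.56970796 0.10201856 0.15319784] 0.0011382339175609751 [[285.74232813 350.330022  ]
 [406.84890336  85.96538881]]
```

View pics/w4.png

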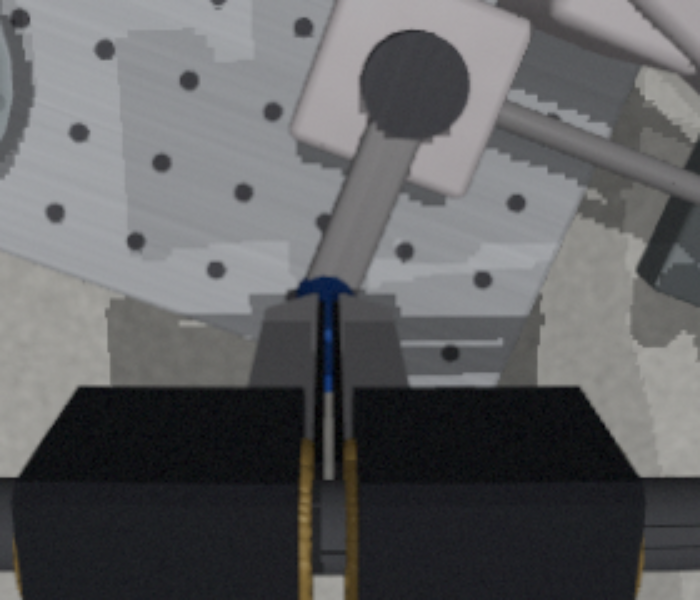

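The jaws closed on nothing (width 1 mm). The handle is just on the -x side of the fingers, centred near (326,285) in the crop, with the lever at about its 0 end. I'll open, move back 10 mm in x, lower and re-grip.

```bash
python3 -m handwheel '[[[0,0,0,0],[0,0,0,0],[0,0,0,0],[0,0,0,0]]]' 0.045 20
python3 -m handwheel '[[[0,0.008,0.005,0],[0,0.004,0.004,0],[0,0,0,0]]]'
python3 - <<'E'
from h import *
import cv2
m=imaging.camera_model('wrist');o=ctrl.get_obs();im=imaging.camera('wrist')[120:360,150:430]
cv2.imwrite('pics/w5.png',cv2.resize(im[:,:,::-1],None,fx=2.5,fy=2.5))
p=o['ee_pos'];print(p,o['eef_rot'],(proj(m,[[p[0],p[1],.158],[p[0],p[1],.113],[.6189,.0813,.1234]])-[150,120])*2.5)
E
```

```text
time_s: 11.15
ee_pos: [0.5699, 0.1016, 0.1533]
eef_rot: [3.121, 0.004, -1.579]
force: [-0.3, 0.2, 0.5]
grip_width: 0.0294
time_s: 11.45
ee_pos: [0.5564, 0.1017, 0.1435]
eef_rot: [3.12, 0.004, -1.579]
force: [1.3, 0.7, 0.9]
grip_width: 0.0447
[0.55638379 0.10170553 0.1434546 ] [ 3.12044318  0.00399431 -1.57861876] [[319.65412609 350.98392831]
 [321.82941539 281.5184848 ]
 [409.70086233  30.9602758 ]]
```

View pics/w5.png

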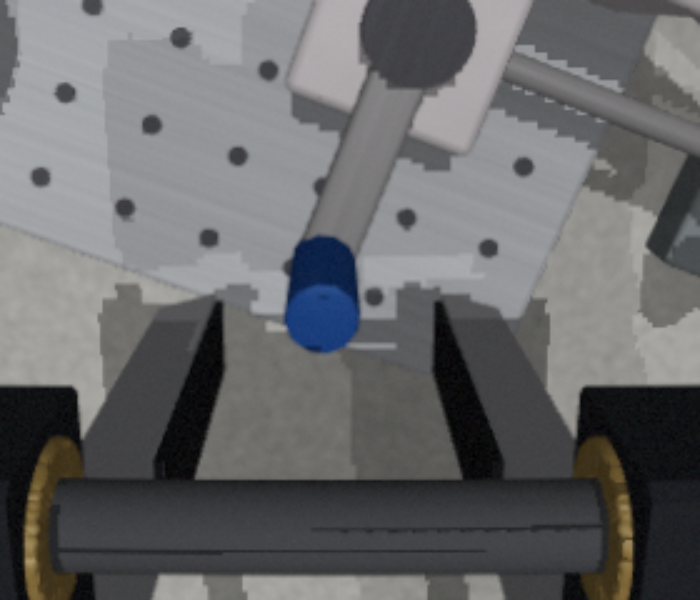

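Now the handle top is plain at (322,318), against the TCP projection at (320,351), so it lies about 6.5 mm ahead in x at (0.563, 0.101). I move there and grip.

```bash
python3 -m handwheel '[[[0,-0.007,0,0],[0,0,0,0]]]'
python3 -m handwheel '[[[0,0,0,0],[0,0,0,0],[0,0,0,0],[0,0,0,0],[0,0,0,0],[0,0,0,0]]]' 0 25
```

```text
time_s: 11.7
ee_pos: [0.5644, 0.1017, 0.1439]
eef_rot: [3.121, 0.004, -1.579]
force: [-0.6, 0.3, 0.1]
grip_width: 0.045
time_s: 12.3
ee_pos: [0.5648, 0.1024, 0.1439]
eef_rot: [3.122, 0.005, -1.578]
force: [0.7, -0.3, -0.9]
grip_width: 0.0147
```

```bash
sed 's/hub=.*/hub=np.array([.6195,.0805]); r=.06/' plan.py > planl.py; python3 planl.py 10 8
```

```text
t 12.30 c=0.9deg rad=59.0mm z=0.1439 yaw=-1.578 Ft=0.01 Fr=-0.76 Fz=-0.9 grip=0.0147
[[-0.0097, -0.0037], [-0.0084, -0.0063], [-0.0072, -0.0076], [-0.0057, -0.0088], [-0.0041, -0.0096], [-0.0024, -0.0102], [-0.0006, -0.0104], [0.0012, -0.0104]]
```

```bash
python3 -m handwheel '[[[-0.0095,-0.004,0,0],[-0.0084,-0.0063,0,0],[-0.0072,-0.0076,0,0]]]' >/dev/null; python3 planl.py 10 6
```

```text
t 12.60 c=29.1deg rad=58.5mm z=0.1437 yaw=-1.581 Ft=-6.70 Fr=-1.99 Fz=2.3 grip=0.0145
[[-0.0072, -0.0076], [-0.0044, -0.0095], [-0.0027, -0.0101], [-0.0009, -0.0104], [0.0009, -0.0104], [0.0027, -0.0101]]
```

```bash
python3 -m handwheel '[[[-0.006,-0.0084,0,0],[-0.0044,-0.0095,0,0],[-0.0027,-0.0101,0,0]]]' >/dev/null; python3 planl.py 10 4
```

```text
t 12.90 c=59.3deg rad=58.8mm z=0.1436 yaw=-1.582 Ft=-3.93 Fr=2.77 Fz=4.2 grip=0.0144
[[-0.0021, -0.0102], [0.0009, -0.0104], [0.0027, -0.0101], [0.0044, -0.0095]]
```

```bash
python3 -m handwheel '[[[-0.001,-0.0104,0,0],[0.0009,-0.0104,0,0]]]' >/dev/null; python3 planl.py 10 2
python3 -m handwheel '[[[0.0012,-0.005,0,0]]]' >/dev/null; python3 planl.py 4 2
```

```text
t 13.10 c=79.5deg rad=60.3mm z=0.1432 yaw=-1.581 Ft=0.16 Fr=-0.22 Fz=-0.4 grip=0.0031
[[0.0031, -0.01], [0.0045, -0.0094]]
t 13.20 c=84.9deg rad=60.4mm z=0.1429 yaw=-1.581 Ft=0.53 Fr=-0.44 Fz=1.1 grip=0.0006
[[0.0017, -0.0039], [0.0016, -0.0039]]
```

The pin slipped out of the pads near 65–75° and is now on the -x side of the closed fingers. I'll open, draw back around it, close behind it and push it to the stop.

```bash
python3 -m handwheel '[[[0,0,0,0],[0,0,0,0],[0,0,0,0],[0,0,0,0],[0,0,0,0]]]' 0.045 25
python3 -m handwheel '[[[0,0.012,0,0],[0,0.013,0,0],[0,0.013,0,0],[0,0,0,0]]]'
python3 - <<'E'
from h import *
import cv2
m=imaging.camera_model('wrist');o=ctrl.get_obs();im=imaging.camera('wrist')[100:340,150:430]
cv2.imwrite('pics/w6.png',cv2.resize(im[:,:,::-1],None,fx=2.5,fy=2.5))
p=o['ee_pos'];print(p,o['eef_rot'],(proj(m,[[p[0],p[1],.158],[p[0]+.02,p[1],.158],[p[0],p[1]+.02,.158]])-[150,100])*2.5)
E
```

```text
time_s: 13.7
ee_pos: [0.6354, 0.1382, 0.1427]
eef_rot: [3.111, -0.002, -1.581]
force: [-0.6, 0.3, -0.1]
grip_width: 0.0367
time_s: 14.1
ee_pos: [0.5959, 0.1386, 0.144]
eef_rot: [3.112, -0.002, -1.582]
force: [1.3, 0.4, 0.9]
grip_width: 0.045
[0.5959162  0.13857229 0.14403252] [ 3.11155492e+00 -1.72050216e-03 -1.58160957e+00] [[320.08540093 400.4561076 ]
 [318.83221009 307.41115072]
 [222.75038668 401.31288133]]
```

View pics/w6.png

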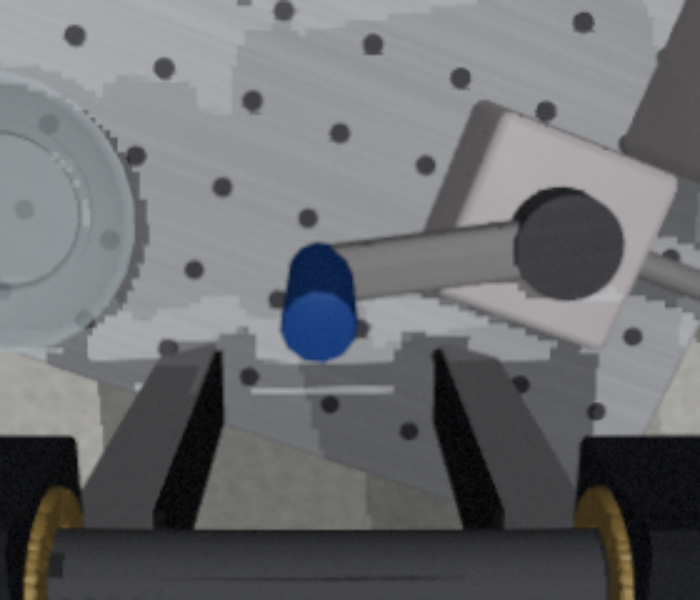

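The pin top is at (319,326), which is (0.612, 0.139), so the lever is at about 62°. I'll back off 6 mm, close, and push along +x. The stop is expected with the TCP near x ≈ 0.615.

```bash
python3 -m handwheel '[[[0,0.006,0,0],[0,0,0,0],[0,0,0,0],[0,0,0,0],[0,0,0,0],[0,0,0,0],[0,0,0,0]]]' 0 25
python3 -m handwheel '[[[0,-0.006,0,0],[0,-0.006,0,0]]]'
python3 -m handwheel '[[[0,-0.006,0,0],[0,-0.005,0,0]]]'
```

```text
time_s: 14.85
ee_pos: [0.5917, 0.1384, 0.144]
eef_rot: [3.112, -0.002, -1.582]
force: [-0.7, 0.3, -0.0]
grip_width: 0.0001
time_s: 15.05
ee_pos: [0.6037, 0.1387, 0.1438]
eef_rot: [3.111, -0.001, -1.582]
force: [-2.3, 1.8, 1.7]
grip_width: 0.0008
time_s: 15.25
ee_pos: [0.6148, 0.1388, 0.1433]
eef_rot: [3.108, -0.001, -1.582]
force: [-33.6, 1.8, 12.2]
grip_width: 0.0005
```

The force jumps to 34 N at x = 0.615, exactly where the stop was expected, so the lever is fully over. I back off, lift clear and check.

```bash
python3 -m handwheel '[[[0,0.008,0,0],[0,0.02,0,0],[0,0.01,-0.02,0],[0,0,-0.05,0],[0,0,-0.05,0],[0,0,-0.05,0],[0,0.03,0,0],[0,0,0,0]]]'
python3 - <<'E'
from h import *
import cv2
m=imaging.camera_model('wrist')
w=imaging.camera('wrist');s=imaging.camera('side');r=lambda a:cv2.resize(a,None,fx=2,fy=2,interpolation=cv2.INTER_CUBIC)
im=np.hstack([r(w[60:300,130:330]),r(s[130:370,190:390])])[:,:,::-1]
cv2.imwrite('pics/f.png',im)
k=lambda c,z:[.6195+.06*np.cos(np.pi-.364-c),.0805+.06*np.sin(np.pi-.364-c),z]
print((proj(m,[k(1.3,.158),k(1.4,.158),[.6195,.0805,.1234]])-[130,60])*2, ctrl.get_obs()['force'])
E
```

```text
time_s: 16.05
ee_pos: [0.5538, 0.1384, 0.3204]
eef_rot: [3.111, -0.003, -1.584]
force: [-0.5, 0.3, 0.3]
grip_width: 0.0005
[[291.87881485 110.29129205]
 [293.50882664  97.33619276]
 [407.3156462  119.85069183]] [ 0.29513092  0.06786752 -0.34843249]
```

View pics/f.png

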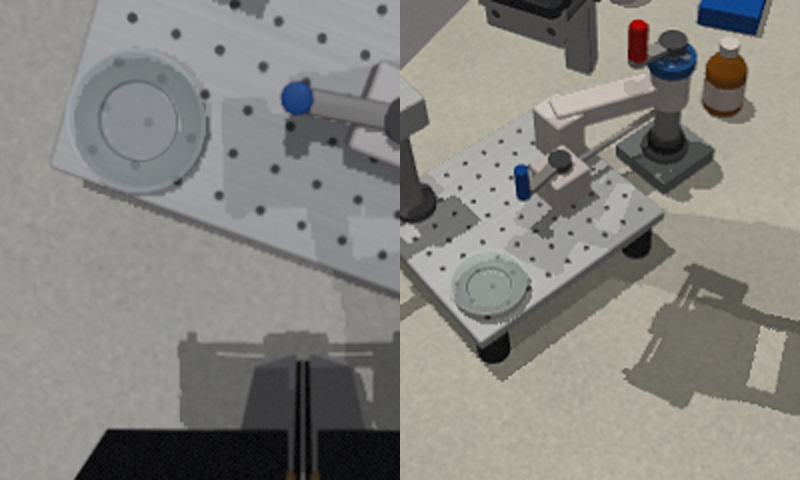

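The handle top is at (296,98), against a prediction of (293.5,97.3) for 1.4 rad, so the lever is at its stop. The foot is on the pad, the crank is where I left it, the bottle and dish have not moved, and the gripper is clear.

```bash
python3 -c "
from station import ctrl
print(ctrl.hand_in())"
```

```text
the job is handed in; nothing more can be done
None
```

The leg's foot bears on the pad, the clamp lever is locked at its stop, and I handed the job in at about 16 s of the 72 s. The hand-in gives no verdict.

- **Crank:** I gripped the red knob and wound it clockwise from about 0 to 456°. The pull in the air was a steady 7.1 N. A fit to the forces puts first touch at 362 ± 5°, so I stopped about 95° past it, with the pull at 11.5 N. That is 4.4 N above the pull in the air, which also works out at about 95°.
- **Lock lever:** Only after that did I swing the blue lever clockwise, and two grasps of the handle went wrong. The first closed off-centre, moved the lever back to about 0 and slipped off. The second slipped off at about 62°. I finished by pushing with closed fingers until the force jumped to 34 N, at the position expected for the stop.
- **Last checks:** The handle shows within about 3 px (in a 2x crop) of where 1.4 rad predicts. The foot is on the pad, and the bottle and dish look unmoved in the images. The gripper is clear with about zero force.
- **One disagreement:** The platform's corners did not fit my estimate of the stand's pose (up to about 6 px off). I left them out and used the knob, hub, pivot and handle points, which agreed with the given sizes.

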